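# Rack the lid of the sample tin

## Task

Lift the lid off the grain sample tin by its knob and lay it on the sloping rest, knob outwards and foot against the two pegs, and let go. Then take it again by its upper edge and stand it on edge in the free slot of the lid rack. Leave the tin standing open where it is and do not disturb the other dishes.

Things in the scene. Friction and masses are not known exactly. Their poses are not given: they have to be found in the camera images.
- lid_center (a point): Loose lid of the sample tin: flat round aluminium disc 110 mm across, 6 mm thick, about 180 g, with a black cylindrical knob 24 mm across and 32 mm tall in the middle of its upper face. At the start it lies level in the tin's mouth. Point: centre of the disc, half-way through its thickness; z points out of the disc towards the knob.
- lid_knob (a point): The middle of the lid's knob: on the lid's axis, 23 mm from lid_center along the lid's z, which is 20 mm above the disc's upper face and 12 mm below the knob's end.
- tin: The sample tin, loose: a round steel tin 124 mm across, 80 mm tall, about 600 g. Origin: centre of its underside. The lid lies in a step in its mouth, top face flush with the rim, 3 mm of play all around, so its edge cannot be gripped there.
- rest: Sloping rest, fixed: a steel plate 80 mm wide leaning back at 45 degrees, face to the right (-y), on a base 110 x 90 mm. At its foot two pegs, 10 mm thick, 60 mm apart, stand 16 mm out of the face and cradle the lid's edge. Origin: under its middle. x level, from the plate's face to its back; y level along the plate; z up. Up-slope is +x+z, the outward normal -x+z, in equal parts.
- rest_seat (a point): Where lid_center is when the lid lies on the rest against both pegs, knob outwards: 75 mm above the bench; axes as rest. The plate ends 12 mm up-slope of it, so the lid's upper 43 mm stand free on both sides. Friction may keep the lid a few mm up-slope of the pegs.
- rack: Lid rack, fixed: plywood base 150 (x) by 110 (y) mm with two upright slots along y, 14 mm wide, 76 mm apart, between walls 104 mm long with tops 55 mm above the bench. Origin: under its middle; z up. The slot on the rack's -x side (the right-hand one seen from the robot) is free; the other holds a fixed lid of the same size, knob towards +x.
- rack_seat (a point): Where lid_center is when the lid stands on edge in the free slot: 78 mm above the bench; axes as rack. Its edge then rests on two blocks in the slot, 60 mm apart, which keep it from rolling; its lowest point is 23 mm above the bench. It may lean up to about 14 degrees. Its knob clears the walls and may face either way; towards -x is roomier.
- open_tin: Bystander: an open, smaller steel tin, 90 mm across, 62 mm tall, loose. Origin: centre of its underside.
- dish: Bystander: a low round aluminium dish, 84 mm across, 22 mm tall, loose. Origin: centre of its underside.
Mind the look-alikes: they are no part of the job. Leave any blue look-alike of the part that bears lid_center alone.

How it is judged (in metres and radians):
On the way, in this order (a step that is already met when the one before it is completed fails the run):
1. the lid is lifted clear of the tin, held by its knob (z of lid_center in the frame of tin above 0.1 m and contact force between the fingers and lid above 0.5 N and distance between the grasp point and lid_knob below 0.03 m), for 0.1 s.
2. the lid lies on the sloping rest, knob outwards, within 20 mm of its seat, let go and still (distance between lid_center and rest_seat below 0.02 m and angle between lid_center's own z axis and vertical between 0.62 and 0.95 rad and x of lid_knob in the frame of rest_seat below 0 m and contact force between the fingers and lid below 0.1 N and linear speed of lid below 0.03 m/s), for 0.2 s.
3. the lid is taken off the rest again, held by its edge and not by the knob (distance between lid_center and rest_seat above 0.05 m and contact force between the fingers and lid above 0.5 N and distance between the grasp point and lid_knob above 0.035 m), for 0.1 s.
At the end, for the whole second after the job is handed in: The lid stands on edge, still, down in the free slot of the rack (its centre within 18 mm of the seat across the slot, 12 mm along it, and from 10 mm below to 8 mm above it; within about 20 degrees of upright), and the tin stands upright within 40 mm of where it was (x of lid_center in the frame of rack_seat between -0.018 and 0.018 m and y of lid_center in the frame of rack_seat between -0.012 and 0.012 m and z of lid_center in the frame of rack_seat between -0.01 and 0.008 m and angle between lid_center's own z axis and vertical between 1.2 and 1.94 rad and linear speed of lid below 0.02 m/s and angle between tin's own z axis and vertical below 0.1 rad and distance of tin from where it was at the start of the episode below 0.04 m); the robot touches nothing.
It fails at once if the open tin or the dish is pushed more than 40 mm (distance of any of open_tin, dish from where it was at the start of the episode above 0.04 m).
It fails at once if the tin is tipped over (angle between tin's own z axis and vertical above 0.5 rad).
It also fails if it takes over 58 s, if anything falls off the work surface, if the arm or the gripper's body presses on something with over 40 N, if the wrist force passes 120 N, or if a joint passes its speed limit or range.

## Robot

A 6-joint arm with a two-finger parallel gripper is mounted at the origin on the work surface. World frame = base frame: x ahead of the robot, y to its left, z up, the work surface at z = 0. Lengths are in mm, angles in rad, forces in N, time in s.
With the tool pointing down it reaches from about 350 to 850 mm from the base axis. Payload 8.1 kg.
Tool frame: the origin (TCP) lies at the very end of the fingers, on their centre line; the grasp point (between the pads) lies 19 mm behind it; z points along the fingers, y is the line along which they close (so a half turn about z gives the same grasp; the last joint's range is limited). The gripper opens to 85 mm and grips with 20 to 120 N. Pads are 22 mm wide; open, the fingers measure 114 mm over their backs; the gripper's body (76 mm by 85 mm) begins 54 mm behind the grasp point. The pads swing forward as they close: fully open they stand 13 mm farther back than shut.
Start: joints at [-1.39, 0.13, 1.488, -0, 1.523, -0.085], TCP at [157.629, -578.929, 231.292] pointing down, gripper open.
Joint ranges: [-2.96, 2.96], [-0.89, 2.26], [0.02, 2.5], [-1.34, 4.48], [0, 2.73], [-2.66, 2.66]. Speed limits (rad/s): [2.39, 2.39, 2.79, 3.14, 3.14, 3.14].

## Interface

Orientations are given as a unit quaternion [w, x, y, z].
In Python, from cell import telemetry, snapshot, get_calibration, job, finder gives the robot as it stands.
- The arm moves only by the tool servo_tool, never from a script. Its argument "motion" is text: rows parted by semicolons, each of 4 numbers parted by spaces: the shift along the world's x, y, z normalised to -1 to 1, where 1 is 0.8 m, then the turn about the world's z normalised to -1 to 1, where 1 is 0.1 rad. A call has 1 to 5 rows; each row shifts and turns the commanded pose from where the row before left it; what a row does not reach is not made up. A row lasts 1/12 s, in which the tool goes at most 41.7 mm and 7.16 degrees, less where a joint would pass 70% of its speed; a pose out of reach is approached as far as the arm can. A call with a number of a shift or a turn outside -1 to 1 is refused whole. A call with a gripper value outside its range is refused whole. "jaw" is the gripper command: -1 is fully open, 1 is shut, values between are in proportion, set as the call begins (left out, the last holds). The fingers move at their own pace and stop on an object; "force" is the grip in N (left out, the last holds). Time passes only in rows, so rows that do not move let the fingers close. It gives the time, the measured TCP pose, the force, the opening and the grip force at its end, in the units of the state.
- telemetry.get_state(): the state, without advancing time (a new reading comes with each control period).
- snapshot(name): name is "scene" or "top" or "wrist"; returns the picture (384x512x3 uint8, red, green, blue); there is no depth.
- get_calibration(name): a dict with "mtx" (3x3 intrinsics, pixels), "R" (3x3) and "t" (3): a world point X has camera coordinates R X + t. Camera axes: x right, y down, z forward; pixel columns grow to the right and rows downward; lengths in mm; the calibration is good to about 2 mm. The wrist camera is an equidistant fisheye: a pixel r from the principal point sees the ray r / f radians off the axis. A picture is of the moment at which its call begins: read the wrist's pose just before it. get_calibration takes no time and is no camera call; for the wrist camera it gives the pose at the moment of the call.
- job.hand_in(): hands the job in; it is judged then, once.
Trained networks look in the newest picture that a camera, given by its name, has taken for a name from the list of things; names that differ only in an ending like _2 or _b are one class to them, and where a whole thing is asked for, a point or a joint stands for the part that bears it (a point fixed in the world has none). Each returns a list of dicts, best first, with "conf" (0 to 1); they miss things now and then, are a little off and sometimes report something else, mostly with a low value. They report only what shows in the picture. A call takes as long as a camera call. They do not tell look-alikes from the thing itself.
- finder.spot_in(query, camera): "pixel" ([column, row] in pixels, amid what is visible of it).
- finder.masks_of(query, camera): "pixels" (384x512 bool, what is visible of it) and "pixel" ([column, row] in pixels, amid what is visible of it).
The state is a dict: "clock": time; "q": joint angles; "dq": joint speeds; "joint_torque": joint torques, N m; "position": TCP position; "tcp_rot": TCP orientation; "wrist_force": force on the tool from outside, world axes, zero at the start; "torque": the same for the moment, N m; "grip_width": finger opening in mm; "grip_force": force on a finger pad.
Only numpy, scipy, OpenCV 4.12 (cv2) and the standard library are available. Lean on these libraries where they do the work, as an engineer would, in place of code of your own. Each camera call takes 0.05 s, during which the arm holds its last target. There are 200 camera calls.

## Working session

There is one attempt and no reset: what is moved stays moved. The work goes in short steps, Python scripts to look and compute and a tool call to move; the robot and the scene stay as the last step left them, time stands still between calls to the robot, and variables do not carry over. Pictures are saved under pics/ and viewed, at most 10 in all, crops included, and the job is handed in when it is done.

Besides the shell and the picture viewer there is one more tool, called by a JSON object that holds its "method" and its "body", one argument or row to a line. servo_tool: Moves the arm, as the interface text tells. Scaled input: -1 to 1 covers 0.8 m each way for a shift and 0.1 rad each way for a turn. Its arguments: {"type":"object","properties":{"motion":{"type":"string"},"jaw":{"type":"number"},"force":{"type":"number"}},"required":["motion"]}

```bash
ls; mkdir -p pics; cat > h.py <<'E'
import numpy as np,cv2
from cell import telemetry,snapshot,get_calibration,job,finder
def save(cam,name,crop=None,s=1):
    im=snapshot(cam)
    if crop: im=im[crop[1]:crop[3],crop[0]:crop[2]]
    im=cv2.resize(im,None,fx=s,fy=s,interpolation=cv2.INTER_CUBIC)
    cv2.imwrite('pics/'+name,im[:,:,::-1])
def ray(cam,px):
    c=get_calibration(cam);K=np.array(c['mtx']);R=np.array(c['R']);t=np.array(c['t']).ravel()
    d=np.linalg.inv(K)@[px[0],px[1],1]
    if cam=='wrist':
        r=np.hypot(d[0],d[1]); d=np.array([d[0]/r*np.sin(r),d[1]/r*np.sin(r),np.cos(r)]) if r>0 else d
    return -R.T@t,R.T@d
def at_z(cam,px,z):
    o,d=ray(cam,px); return o+d*(z-o[2])/d[2]
def proj(cam,X):
    c=get_calibration(cam);K=np.array(c['mtx']);p=np.array(c['R'])@X+np.array(c['t']).ravel()
    if cam=='wrist':
        r=np.hypot(p[0],p[1]);a=np.arctan2(r,p[2]);p=np.array([p[0]/r*a,p[1]/r*a,1])
    q=K@(p/p[2]);return q[:2]
E
python3 - <<'E'
from h import *
a=snapshot('scene');b=None
cv2.imwrite('pics/s1.png',a[:,:,::-1])
for q in ['lid_center','lid_knob','tin','rest','rack','open_tin','dish']: print(q,[(np.round(d['pixel']).tolist(),round(d['conf'],2)) for d in finder.spot_in(q,'scene')])
b=snapshot('top');cv2.imwrite('pics/t1.png',b[:,:,::-1])
for q in ['lid_center','lid_knob','tin','rest','rack','open_tin','dish']: print(q,[(np.round(d['pixel']).tolist(),round(d['conf'],2), np.round(at_z('top',d['pixel'],50)).tolist()) for d in finder.spot_in(q,'top')])
print(telemetry.get_state())
E
```

```text
pics
lid_center [([305.0, 165.0], 0.96), ([416.0, 224.0], 0.75), ([308.0, 272.0], 0.71), ([300.0, 202.0], 0.68)]
lid_knob [([300.0, 270.0], 0.89), ([307.0, 165.0], 0.86), ([298.0, 203.0], 0.64), ([415.0, 227.0], 0.64)]
tin [([295.0, 225.0], 0.77)]
rest [([295.0, 204.0], 0.67), ([219.0, 184.0], 0.58)]
rack [([143.0, 160.0], 0.65)]
open_tin [([250.0, 274.0], 0.82)]
dish [([262.0, 179.0], 0.9)]
lid_center [([206.0, 187.0], 0.84, [510.0, 266.0, 50.0]), ([186.0, 144.0], 0.69, [650.0, 332.0, 50.0]), ([98.0, 219.0], 0.6, [404.0, 606.0, 50.0]), ([216.0, 257.0], 0.57, [289.0, 228.0, 50.0])]
lid_knob [([206.0, 187.0], 0.68, [511.0, 264.0, 50.0]), ([99.0, 222.0], 0.57, [396.0, 603.0, 50.0])]
tin [([214.0, 202.0], 0.64, [462.0, 240.0, 50.0])]
rest [([292.0, 197.0], 0.8, [481.0, -13.0, 50.0])]
rack [([376.0, 198.0], 0.64, [480.0, -287.0, 50.0])]
open_tin [([224.0, 121.0], 0.83, [727.0, 209.0, 50.0])]
dish [([247.0, 220.0], 0.84, [406.0, 131.0, 50.0])]
{'clock': 0.8, 'q': array([-1.39037853e+00,  1.30371970e-01,  1.48820826e+00,  1.41268704e-05,
        1.52300637e+00, -8.54037410e-02]), 'dq': array([-3.56854180e-04, -2.38890081e-05,  1.14183582e-03,  3.31063372e-04,
        1.71523256e-04,  1.24981130e-03]), 'joint_torque': array([-1.50002343e-03, -5.69263744e+01, -5.00840700e+01, -2.40415002e-04,
        8.85945228e-04, -8.21972378e-06]), 'position': array([ 157.64581988, -578.92077794,  231.30443462]), 'tcp_rot': array([2.68880504e-06, 9.91180404e-01, 1.32519461e-01, 7.19117423e-06]), 'wrist_force': array([ 0.22104748, -0.51963118, -0.67200706]), 'torque': array([ 0.01559849, -0.03455337, -0.01747066]), 'grip_force': 0.0, 'grip_width': 85.27573740225382}
```

View pics/s1.png

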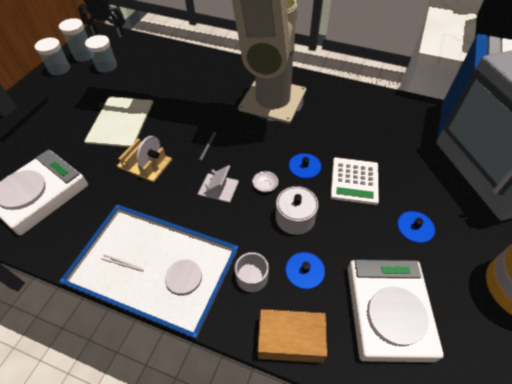

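View pics/t1.png

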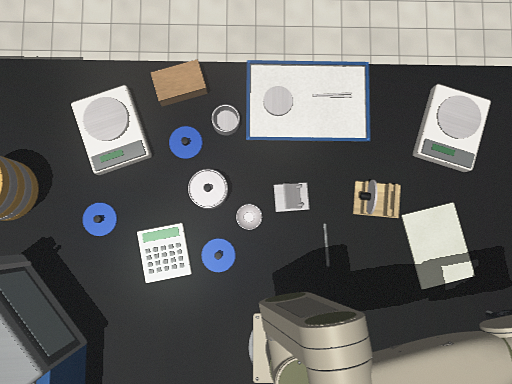

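Scene: the silver lid sits on the tin at scene (297,203) / top (207,188). The three blue lids, top (186,143), (99,219) and (218,256), are look-alikes. The rest is at top (292,197). The rack is at top (377,198), with its free slot on the right. I'll fly over the rack and the rest to look closer with the wrist camera.

{"method": "servo_tool", "body": {
  "motion": "0.035 0.036 0.01 1;0.035 0.036 0.01 1;0.035 0.036 0.01 1;0.035 0.036 0.01 1;0.035 0.036 0.01 1"
}}

```text
clock: 1.22
position: [298.5, -433.5, 271.8]
tcp_rot: [0.0, 0.927, 0.376, 0.0]
wrist_force: [-0.0, -0.6, 0.7]
grip_width: 85.5
grip_force: 0.0
```

{"method": "servo_tool", "body": {
  "motion": "0.035 0.036 0.01 1;0.035 0.036 0.01 1;0.035 0.036 0.01 1;0.035 0.036 0.01 1;0.035 0.036 0.01 1"
}}

```text
clock: 1.63
position: [438.7, -289.3, 312.0]
tcp_rot: [0.0, 0.805, 0.593, 0.0]
wrist_force: [0.6, -0.7, -0.4]
grip_width: 85.3
grip_force: 0.0
```

{"method": "servo_tool", "body": {
  "motion": "0 0.052 0 1;0 0.052 0 1;0 0.052 0 1;0 0 0 1;0 0 0 1"
}}

```text
clock: 2.05
position: [438.0, -163.7, 311.8]
tcp_rot: [0.001, 0.631, 0.776, 0.0]
wrist_force: [0.0, -0.8, 0.1]
grip_width: 85.4
grip_force: 0.0
```

```bash
python3 - <<'E'
from h import *
save('wrist','w1.png',s=1.5)
for q in ['rack','rest','lid_center','dish']: print(q,[(np.round(d['pixel']).tolist(),round(d['conf'],2), np.round(at_z('wrist',d['pixel'],40)).tolist()) for d in finder.spot_in(q,'wrist')])
s=telemetry.get_state();print(s['clock'],s['position'],s['tcp_rot'],s['q'])
E
```

```text
rack [([269.0, 239.0], 0.95, [479.0, -284.0, 40.0])]
rest [([309.0, 68.0], 0.58, [482.0, -27.0, 40.0])]
lid_center []
dish []
2.3 [ 437.58580593 -166.44691177  311.26771763] [-1.70506833e-05  6.36428149e-01  7.71335991e-01 -1.82102499e-05] [-4.73033410e-01 -2.50335295e-01  1.70960659e+00 -2.84081051e-05
  1.68236250e+00 -6.64115629e-01]
```

View pics/w1.png

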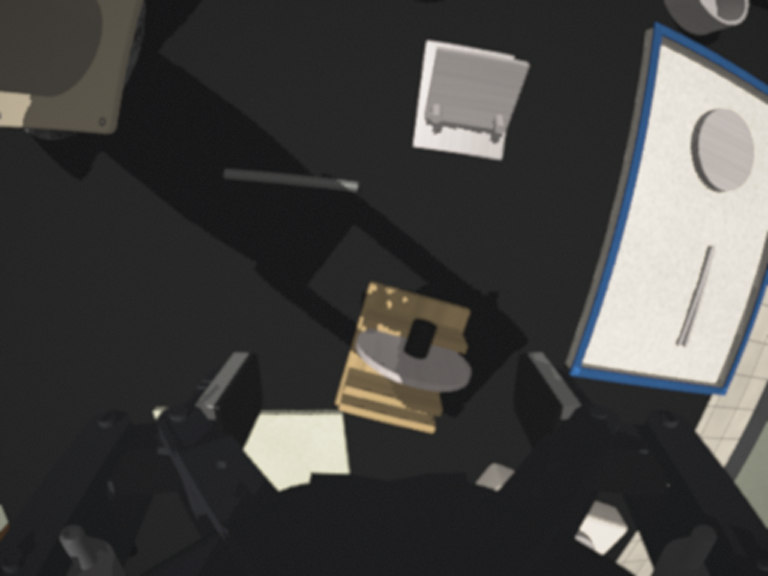

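The rack (centre of the crop at about (403,360) in the 1.5x view) and the rest (475,98) are both visible. The rest's pegs are at (437,130) and (497,130), and its slope rises towards +y. I'll take a closer view of each.

```bash
python3 - <<'E'
from h import *
o,d=ray('wrist',(256,192));print(o,d)
# rough edges: rack front corners and rest corners from the 1.5x view
for n,p,z in [('rackFL',(337,405),12),('rackFR',(434,431),12),('rackBL',(371,284),30),('rackBR',(469,310),30),('restpegL',(437,130),36),('pegR',(497,130),36),('restbaseFL',(414,148),0),('restbaseFR',(502,160),0),('plateTL',(428,60),81),('plateTR',(527,64),81)]:
  print(n,at_z('wrist',np.array(p)/1.5,z).round(1))
E
```

```text
[424.45991911 -98.19916844 452.84025258] [ 0.04565605 -0.2733495  -0.96083067]
rackFL [ 418.8 -371.1   12. ]
rackFR [ 536.6 -385.3   12. ]
rackBL [ 431.2 -216.9   30. ]
rackBR [ 533.4 -224.9   30. ]
restpegL [463.5 -58.7  36. ]
pegR [518.9 -45.5  36. ]
restbaseFL [447.8 -78.2   0. ]
restbaseFR [538.7 -70.2   0. ]
plateTL [440.6  -5.6  81. ]
plateTR [523.5  12.8  81. ]
```

{"method": "servo_tool", "body": {
  "motion": "0.01 -0.038 -0.023 0;0.01 -0.038 -0.023 0;0.01 -0.038 -0.023 0;0.01 -0.038 -0.023 0;0.01 -0.038 -0.023 0"
}}

```text
clock: 2.72
position: [477.4, -320.3, 218.2]
tcp_rot: [0.0, 0.636, 0.771, 0.0]
wrist_force: [0.3, -0.5, 0.3]
grip_width: 85.4
grip_force: 0.0
```

{"method": "servo_tool", "body": {
  "motion": "0.01 -0.038 -0.023 0;0 0 0 0;0 0 0 0"
}}

```text
clock: 2.97
position: [484.0, -349.7, 197.5]
tcp_rot: [-0.003, 0.637, 0.771, 0.0]
wrist_force: [-0.2, -0.0, 0.1]
grip_width: 85.3
grip_force: 0.0
```

```bash
python3 - <<'E'
from h import *
import pickle
c=get_calibration('wrist');im=snapshot('wrist');pickle.dump((c,im),open('rack.pkl','wb'))
m=finder.masks_of('rack','wrist');ys,xs=np.where(m[0]['pixels']);print(m[0]['conf'],xs.min(),xs.max(),ys.min(),ys.max())
x0,y0=xs.min()-10,ys.min()-10;x1,y1=xs.max()+10,ys.max()+10;x0=max(x0,0);y0=max(y0,0)
cr=im[y0:y1,x0:x1];print(x0,y0,cr.shape)
cv2.imwrite('pics/rackc.png',cv2.resize(cr,None,fx=4,fy=4,interpolation=cv2.INTER_CUBIC)[:,:,::-1])
s=telemetry.get_state();print(s['clock'],s['position'],ray('wrist',(256,192)))
E
```

```text
0.92 201 337 50 199
191 40 (169, 156, 3)
3.0667 [ 485.40579703 -348.77769268  201.0115052 ] (array([ 472.20248985, -280.60153061,  342.59274227]), array([ 0.04599744, -0.27281347, -0.96096673]))
```

{"method": "servo_tool", "body": {
  "motion": "0 0.05 0 0;0 0.05 0 0;0 0.05 0 0;0 0.05 0 0;0 0.05 0 0"
}}

```text
clock: 3.48
position: [485.8, -146.4, 203.0]
tcp_rot: [0.002, 0.635, 0.772, 0.001]
wrist_force: [1.5, 0.4, 0.2]
grip_width: 85.4
grip_force: 0.0
```

{"method": "servo_tool", "body": {
  "motion": "0 0.03 0 0;0 0.02 0 0;0 0 0 0;0 0 0 0"
}}

```text
clock: 3.82
position: [486.2, -107.5, 202.8]
tcp_rot: [0.002, 0.634, 0.773, 0.001]
wrist_force: [0.9, -1.2, 1.0]
grip_width: 85.3
grip_force: 0.0
```

```bash
python3 - <<'E'
from h import *
import pickle
c=get_calibration('wrist');im=snapshot('wrist');pickle.dump((c,im),open('rest.pkl','wb'))
m=finder.masks_of('rest','wrist');ys,xs=np.where(m[0]['pixels']);print(m[0]['conf'],xs.min(),xs.max(),ys.min(),ys.max())
x0,y0=xs.min()-10,ys.min()-10;x1,y1=xs.max()+10,ys.max()+10;x0=max(x0,0);y0=max(y0,0)
cr=im[y0:y1,x0:x1];print(x0,y0,cr.shape)
cv2.imwrite('pics/restc.png',cv2.resize(cr,None,fx=4,fy=4,interpolation=cv2.INTER_CUBIC)[:,:,::-1])
s=telemetry.get_state();print(s['clock'],s['position'],ray('wrist',(256,192)))
E
```

```text
0.7 229 326 39 141
219 29 (122, 117, 3)
3.9167 [ 485.99395222 -108.92658434  202.07616555] (array([472.29914596, -40.570238  , 343.50654625]), array([ 0.04870958, -0.27413426, -0.96045707]))
```

View pics/rackc.png

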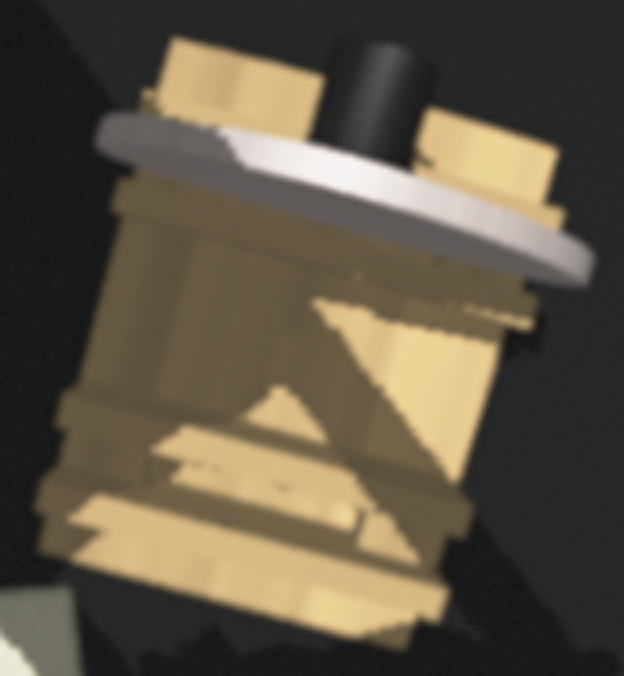

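View pics/restc.png

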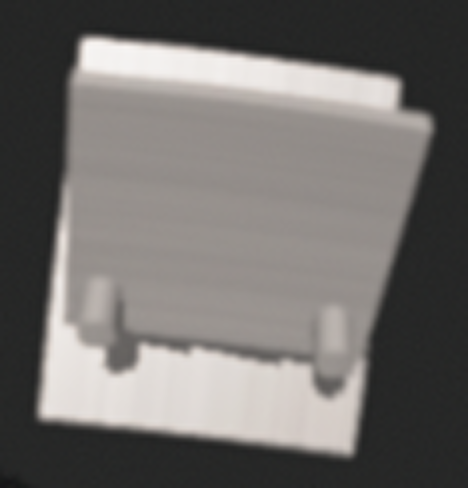

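```bash
cat >> h.py <<'E'
def at_zc(c,px,z):
    import h; g=h.get_calibration; h.get_calibration=lambda n:c
    try: return at_z('wrist',px,z)
    finally: h.get_calibration=g
def projc(c,X):
    import h; g=h.get_calibration; h.get_calibration=lambda n:c
    try: return proj('wrist',X)
    finally: h.get_calibration=g
E
python3 - <<'E'
from h import *
import pickle
c,im=pickle.load(open('rack.pkl','rb'))
f=lambda p,z:at_zc(c,(np.array(p)+.5)/4-.5+[191,40],z)
for n,p,z in [('discL',(97,128),78),('discR',(592,272),78),('w1L',(38,475),55),('w1R',(445,590),55),('w1Lb',(38,550),55),('w1Rb',(408,648),55),('w2L',(62,392),55),('w2R',(472,505),55),('w2Lb',(55,425),55),('w2Rb',(465,540),55)]: print(n,f(p,z).round(1))
c,im=pickle.load(open('rest.pkl','rb'))
f=lambda p,z:at_zc(c,(np.array(p)+.5)/4-.5+[219,29],z)
P={}
for n,p,z in [('bFL',(38,418),8),('bFR',(354,456),8),('bBL',(83,36),8),('bBR',(400,80),8),('ptL',(75,82),81),('ptR',(432,122),81),('pegL',(98,332),45),('pegR',(330,362),45),('pegLroot',(102,285),36),('pegRroot',(332,312),36)]: print(n,f(p,z).round(1))
E
```

```text
discL [ 427.1 -255.3   78. ]
discR [ 540.1 -264.9   78. ]
w1L [ 423.5 -338.5   55. ]
w1R [ 527.6 -348.1   55. ]
w1Lb [ 426.3 -357.2   55. ]
w1Rb [ 521.8 -364.6   55. ]
w2L [ 426.2 -317.3   55. ]
w2R [ 529.4 -325.7   55. ]
w2Lb [ 425.8 -325.6   55. ]
w2Rb [ 529.7 -334.6   55. ]
bFL [445.4 -73.3   8. ]
bFR [535.7 -66.    8. ]
bBL [436.6  36.7   8. ]
bBR [526.   43.4   8. ]
ptL [444.7   9.4  81. ]
ptR [523.2  17.8  81. ]
pegL [459.  -45.4  45. ]
pegR [517.4 -40.9  45. ]
pegLroot [457.3 -33.4  36. ]
pegRroot [516.5 -28.1  36. ]
```

Rack: the free-slot seat comes out at about (477,-336.3), slot axis yawed about -4.9°; wall length 103.6 and gap 13.2 match the given sizes. Rest: the seat is at about (484.5,3.5), yawed about +4.9°; base 90.6 x 110.3 matches. Next is the tin.

{"method": "servo_tool", "body": {
  "motion": "0.002 0.046 0.002 -1;0.003 0.046 0.002 0;0.003 0.046 0.002 0;0.003 0.046 0.002 0;0.003 0.046 0.002 0"
}}

```text
clock: 4.33
position: [497.2, 75.8, 209.4]
tcp_rot: [0.0, 0.674, 0.739, 0.0]
wrist_force: [0.1, -0.4, -0.8]
grip_width: 85.8
grip_force: 0.0
```

{"method": "servo_tool", "body": {
  "motion": "0.003 0.046 0.002 0;0.003 0.046 0.002 0;0.003 0.046 0.002 0;0 0 0 0;0 0 0 0"
}}

```text
clock: 4.75
position: [504.4, 186.7, 213.9]
tcp_rot: [0.0, 0.672, 0.741, 0.0]
wrist_force: [1.3, -0.1, 0.6]
grip_width: 85.3
grip_force: 0.0
```

```bash
python3 - <<'E'
from h import *
im=snapshot('wrist')
for q in ['lid_knob','lid_center','tin']:
  for d in finder.masks_of(q,'wrist'):
    m=d['pixels'];ys,xs=np.where(m);
    print(q,round(d['conf'],2),np.round(d['pixel'],1),[xs.min(),xs.max(),ys.min(),ys.max()],at_z('wrist',d['pixel'],{'lid_knob':100,'lid_center':80,'tin':60}[q]).round(1))
cr=im[0:260,130:400]
cv2.imwrite('pics/tin.png',cv2.resize(cr,None,fx=2.2,fy=2.2,interpolation=cv2.INTER_CUBIC)[:,:,::-1])
s=telemetry.get_state();print(s['clock'],s['position'],s['tcp_rot'],s['q'])
E
```

```text
lid_knob 0.94 [101.3 126.7] [np.int64(66), np.int64(137), np.int64(83), np.int64(165)] [352.1 229.9 100. ]
lid_knob 0.82 [264.4 106.5] [np.int64(208), np.int64(325), np.int64(49), np.int64(165)] [502.9 256.1 100. ]
lid_knob 0.73 [397.1  63.2] [np.int64(358), np.int64(434), np.int64(21), np.int64(105)] [618.6 313.4 100. ]
lid_center 0.97 [269.2 106.4] [np.int64(208), np.int64(325), np.int64(48), np.int64(165)] [507.7 256.5  80. ]
lid_center 0.96 [100.3 122.8] [np.int64(66), np.int64(136), np.int64(83), np.int64(165)] [339.4 231.8  80. ]
lid_center 0.86 [397.   60.3] [np.int64(358), np.int64(434), np.int64(21), np.int64(105)] [627.8 320.5  80. ]
lid_center 0.51 [231.9 295. ] [np.int64(194), np.int64(264), np.int64(268), np.int64(321)] [487.3  51.8  80. ]
tin 0.96 [299.9 154.9] [np.int64(201), np.int64(332), np.int64(42), np.int64(172)] [544.1 211.4  60. ]
4.95 [504.32867839 184.24569788 213.6173204 ] [ 9.79300559e-05  6.73550009e-01  7.39141617e-01 -2.11712270e-04] [ 2.55032421e-01 -3.12609768e-02  1.68750114e+00 -3.96513402e-04
  1.48560062e+00  1.62272378e-01]
```

View pics/tin.png

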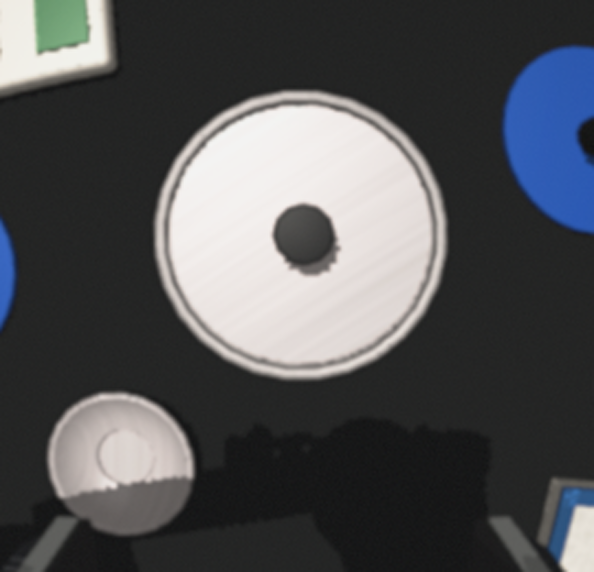

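The silver lid in the tin's steel rim is in the middle, with its black knob at crop (303,234), i.e. full image (267.7,106.4). The blue discs at the crop's edges are the look-alikes, so I'm leaving them. The dish is at lower left.

```bash
python3 - <<'E'
from h import *
print(at_z('wrist',(267.7,106.3),112),at_z('wrist',(266.5,106.7),80),ray('wrist',(256,192))[0], [at_z('wrist',p,80).round(1) for p in [(201.5,107),(332,107),(267,42),(267,172)]])
E
```

```text
[505.33881928 255.99996615 112.        ] [505.26307641 255.84862173  80.        ] [497.892513   253.52121398 355.13736581] [array([445.5, 250.8,  80. ]), array([566.1, 262.9,  80. ]), array([500. , 316.6,  80. ]), array([511.8, 194.8,  80. ])]
```

{"method": "servo_tool", "body": {
  "motion": "0.0012 0.045 0 0;0 0.0446 0 0;0 0 -0.04 0;0 0 -0.04 0;0 0 -0.04 0"
}}

```text
clock: 5.37
position: [505.9, 256.9, 117.4]
tcp_rot: [0.001, 0.673, 0.74, 0.001]
wrist_force: [0.5, -0.7, 0.3]
grip_width: 85.2
grip_force: 0.0
```

{"method": "servo_tool", "body": {
  "motion": "0 0 -0.03 0;0 0 -0.01 0;0 0 0 0;0 0 0 0"
}}

```text
clock: 5.7
position: [505.7, 256.8, 86.6]
tcp_rot: [0.0, 0.673, 0.739, 0.0]
wrist_force: [1.0, -0.5, -0.3]
grip_width: 85.4
grip_force: 0.0
```

{"method": "servo_tool", "body": {
  "motion": "0 0 0 0;0 0 0 0;0 0 0 0;0 0 0 0;0 0 0 0",
  "jaw": 1,
  "force": 30
}}

```text
clock: 6.12
position: [505.4, 257.8, 86.5]
tcp_rot: [0.0, 0.673, 0.74, 0.001]
wrist_force: [-0.4, 0.4, 0.0]
grip_width: 25.4
grip_force: 0.0
```

{"method": "servo_tool", "body": {
  "motion": "0 0 0 0;0 0 0 0;0 0 0 0;0 0 0 0;0 0 0 0"
}}

```text
clock: 6.53
position: [505.3, 257.7, 86.5]
tcp_rot: [0.0, 0.673, 0.74, 0.0]
wrist_force: [-1.6, -0.7, 6.6]
grip_width: 22.8
grip_force: 29.4
```

{"method": "servo_tool", "body": {
  "motion": "0 0 0.01 0;0 0 0.02 0;0 0 0.03 0;0 0 0.04 0;0 0 0.04 0"
}}

```text
clock: 6.95
position: [503.8, 257.2, 197.8]
tcp_rot: [-0.001, 0.673, 0.74, -0.001]
wrist_force: [0.1, 0.9, -1.2]
grip_width: 23.0
grip_force: 29.8
```

{"method": "servo_tool", "body": {
  "motion": "0 0 0.03 0;0 0 0 0;0 0 0 0"
}}

```text
clock: 7.2
position: [505.9, 258.0, 223.7]
tcp_rot: [0.001, 0.673, 0.74, 0.002]
wrist_force: [-0.1, -1.1, -2.5]
grip_width: 23.1
grip_force: 30.0
```

```bash
python3 - <<'E'
from h import *
save('scene','held.png',(180,80,400,260),3)
s=telemetry.get_state();print(s['clock'],s['position'],s['wrist_force'],s['grip_width'],s['tcp_rot'])
E
```

```text
7.25 [504.88647904 257.51852595 221.52511579] [-0.7009384   0.09190864 -2.9212831 ] 22.923719904807577 [2.66302417e-05 6.72726338e-01 7.39891393e-01 2.66969111e-05]
```

View pics/held.png

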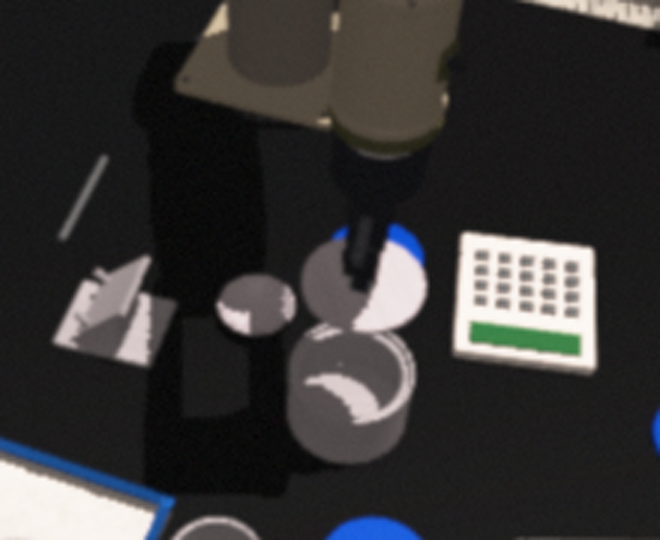

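Lid is held level and the tin is open and undisturbed. Carry it over the rest.

{"method": "servo_tool", "body": {
  "motion": "-0.0034 -0.03 0 0;-0.0034 -0.048 0 0;-0.0034 -0.048 0 0;-0.0034 -0.048 0 0;-0.0034 -0.048 0 0"
}}

```text
clock: 7.67
position: [489.4, 78.5, 218.9]
tcp_rot: [-0.002, 0.672, 0.74, -0.002]
wrist_force: [1.9, -0.6, -1.2]
grip_width: 23.1
grip_force: 30.0
```

{"method": "servo_tool", "body": {
  "motion": "-0.0034 -0.048 0 0;-0.0034 -0.045 0 0;0 -0.021 -0.03 0;0 0 -0.04 0;0 0 -0.04 0"
}}

```text
clock: 8.08
position: [485.1, -12.7, 131.4]
tcp_rot: [-0.0, 0.674, 0.739, -0.0]
wrist_force: [-0.4, 0.2, -3.8]
grip_width: 22.9
grip_force: 30.1
```

{"method": "servo_tool", "body": {
  "motion": "0 0 -0.025 0;0 0 -0.013 0;0 0 0 0;0 0 0 0",
  "force": 20
}}

```text
clock: 8.42
position: [485.1, -11.0, 102.5]
tcp_rot: [-0.001, 0.673, 0.74, -0.001]
wrist_force: [0.7, 0.3, -1.4]
grip_width: 22.9
grip_force: 30.0
```

{"method": "servo_tool", "body": {
  "motion": "0 0 -0.003 0;0 0 -0.003 0;0 0 -0.003 0;0 0 -0.003 0;0 0 0 0",
  "force": 20
}}

```text
clock: 8.83
position: [486.1, -11.2, 93.7]
tcp_rot: [0.0, 0.673, 0.74, 0.0]
wrist_force: [-0.1, 0.5, -1.9]
grip_width: 22.9
grip_force: 30.0
```

{"method": "servo_tool", "body": {
  "motion": "0 0 -0.002 0;0 0 -0.002 0;0 0 -0.002 0;0 0 0 0"
}}

```text
clock: 9.17
position: [487.1, -12.6, 91.1]
tcp_rot: [0.002, 0.673, 0.74, -0.0]
wrist_force: [-5.9, -5.1, 13.3]
grip_width: 22.7
grip_force: 32.2
```

{"method": "servo_tool", "body": {
  "motion": "0 0 0 0;0 0 0 0;0 0 -0.002 0;0 0 -0.002 0;0 0 0 0",
  "jaw": 0.9,
  "force": 20
}}

```text
clock: 9.58
position: [487.6, -13.3, 88.5]
tcp_rot: [0.002, 0.673, 0.74, -0.0]
wrist_force: [-6.1, -9.8, 15.8]
grip_width: 22.6
grip_force: 33.5
```

```bash
python3 - <<'E'
from h import *
save('scene','tilt.png',(180,120,300,230),5)
s=telemetry.get_state();print(s['clock'],s['position'],s['wrist_force'],s['torque'],s['grip_width'],s['grip_force'])
E
```

```text
9.6333 [487.60396607 -13.22182174  88.49537911] [-5.9418928  -8.86235307 14.44872357] [-1.1677737   1.00562047 -0.03791094] 22.96446358825462 33.48896384239197
```

View pics/tilt.png

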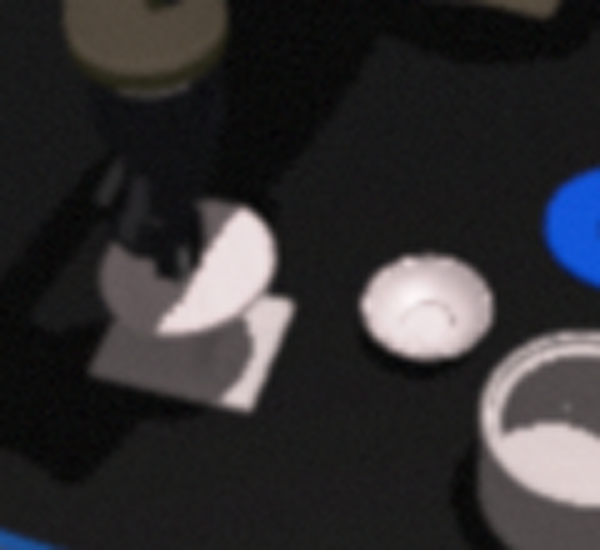

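The lid is tilting on the plate's top edge in the right sense (far side up). I'll keep lowering.

{"method": "servo_tool", "body": {
  "motion": "0 0 -0.002 0;0 0 -0.002 0;0 0 -0.002 0;0 0 0 0;0 0 0 0"
}}

```text
clock: 10.05
position: [487.8, -13.7, 83.8]
tcp_rot: [0.003, 0.673, 0.74, -0.0]
wrist_force: [-5.7, -11.3, 15.7]
grip_width: 23.1
grip_force: 35.4
```

{"method": "servo_tool", "body": {
  "motion": "0 0 -0.002 0;0 0 -0.002 0;0 0 -0.001 0;0 0 0 0;0 0 0 0"
}}

```text
clock: 10.47
position: [488.0, -13.8, 80.8]
tcp_rot: [0.003, 0.673, 0.74, -0.0]
wrist_force: [-9.7, -12.3, 23.8]
grip_width: 23.0
grip_force: 47.0
```

```bash
python3 - <<'E'
from h import *
save('scene','tilt2.png',(180,120,300,230),5)
s=telemetry.get_state();print(s['clock'],s['position'],s['wrist_force'],s['torque'],s['grip_width'],s['grip_force'])
E
```

```text
10.5167 [487.97492603 -13.83607447  80.77137065] [-10.77939585 -12.32753186  23.7786596 ] [-1.3475118   1.70921077  0.02579596] 22.810732781996876 46.96758113801479
```

View pics/tilt2.png

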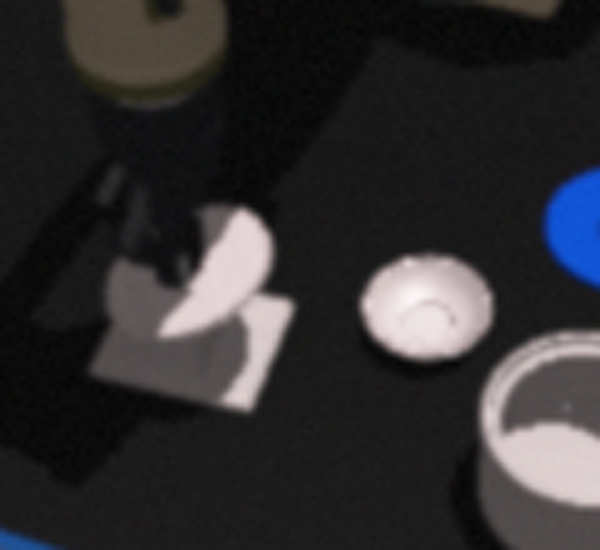

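Tilt is near 45°, so I'll release it onto the plate and check.

{"method": "servo_tool", "body": {
  "motion": "0 0 0 0;0 0 0 0;0 0 0 0;0 0 0 0;0 0 0 0",
  "jaw": 0
}}

```text
clock: 10.93
position: [486.5, -11.3, 77.3]
tcp_rot: [0.001, 0.673, 0.74, 0.0]
wrist_force: [1.3, -1.3, 3.2]
grip_width: 42.7
grip_force: 2.0
```

{"method": "servo_tool", "body": {
  "motion": "0 0 0 0;0 0 0.01 0;0 0 0.02 0;0 0 0.04 0;0 0 0.04 0"
}}

```text
clock: 11.35
position: [483.9, -10.8, 164.3]
tcp_rot: [-0.002, 0.673, 0.74, -0.001]
wrist_force: [1.0, 0.3, -0.2]
grip_width: 42.6
grip_force: 0.0
```

{"method": "servo_tool", "body": {
  "motion": "0 -0.04 0.04 0;0 -0.04 0.03 0;0 0 0 0;0 0 0 0"
}}

```text
clock: 11.68
position: [486.6, -73.9, 220.2]
tcp_rot: [0.001, 0.674, 0.739, 0.001]
wrist_force: [-0.2, 0.7, -0.4]
grip_width: 42.6
grip_force: 0.0
```

```bash
python3 - <<'E'
from h import *
im=snapshot('wrist')
cr=im[20:220,160:360]
a=cv2.resize(cr,(400,400),interpolation=cv2.INTER_CUBIC)
b=cv2.resize(snapshot('scene')[130:220,190:280],(400,400),interpolation=cv2.INTER_CUBIC)
cv2.imwrite('pics/laid.png',np.hstack([a,b])[:,:,::-1])
s=telemetry.get_state();print(s['clock'],s['position'],s['wrist_force'],s['grip_width'])
# expected outline of seated lid
import numpy as np
yaw=np.deg2rad(4.9);t=np.array([np.cos(yaw),np.sin(yaw),0]);h=np.array([-np.sin(yaw),np.cos(yaw),0]);z=np.array([0,0,1.])
S=np.array([484.5,3.5,75]);u=(h+z)/2**.5;n=(z-h)/2**.5
for nm,X in [('c',S),('top',S+55*u+3*n),('bot',S-55*u+3*n),('L',S-55*t+3*n),('R',S+55*t+3*n),('knobend',S+35*n)]: print(nm,((proj('wrist',X)-[160,20])*2).round())
E
```

```text
11.7833 [485.12853549 -72.1070348  217.21926835] [ 0.15696899 -0.92362258 -0.06233848] 42.40586675068416
c [211. 165.]
top [214.  74.]
bot [208. 243.]
L [ 94. 170.]
R [326. 174.]
knobend [211. 221.]
```

View pics/laid.png

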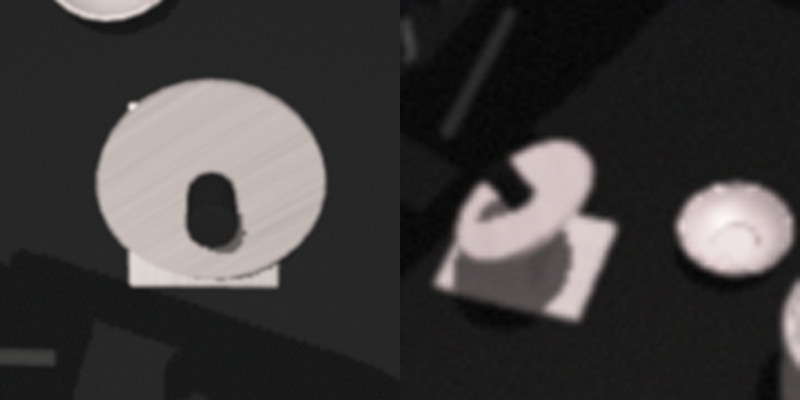

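The lid's outline is 199 px tall in the crop, against 169 expected for 45°. So it is flatter, with its foot probably riding on the peg tips (about 31°). I'll fit its pose.

```bash
python3 - <<'E'
from h import *
from scipy.optimize import least_squares
yaw=np.deg2rad(4.9);t=np.array([np.cos(yaw),np.sin(yaw),0]);h=np.array([-np.sin(yaw),np.cos(yaw),0]);z=np.array([0,0,1.])
S=np.array([484.5,3.5,75]);a=np.linspace(0,2*np.pi,90)
c=get_calibration('wrist')
import h as H; H.get_calibration=lambda n:c
def circ(C,u,r): return np.array([(proj('wrist',C+r*(np.cos(x)*t+np.sin(x)*u))-[160,20])*2 for x in a])
def ext(p):
    u=np.cos(p[3])*h+np.sin(p[3])*z;n=-np.sin(p[3])*h+np.cos(p[3])*z;C=S+p[0]*t+p[1]*h+p[2]*z
    A=np.vstack([circ(C+3*n,u,55),circ(C-3*n,u,55)]);B=circ(C+35*n,u,12);D=circ(C+3*n,u,12)
    return np.array([A[:,0].min(),A[:,0].max(),A[:,1].min(),A[:,1].max(),B[:,1].max(),D[:,1].min()])
obs=np.array([96,326,79,278,248,172])
r=least_squares(lambda p:ext(p)-obs,[0,0,0,.6]);print(r.x,np.rad2deg(r.x[3]),r.fun)
for T in (31,45):
  print(T,ext([0,0,0,np.deg2rad(T)]))
E
```

```text
[  0.43752539 -10.68379246  -6.74935413   0.51739287] 29.64442754762452 [ 1.00005242 -1.00682481  0.23994123  0.74746956  2.01575552 -3.03796852]
31 [ 93.57847545 327.7604662   53.85529269 259.38201495 228.81208798
 146.1084129 ]
45 [ 93.3390498  328.14153068  66.19747977 242.58971819 238.22166116
 151.04706227]
```

Confirmed: tilt is about 30° and the foot sits on the peg tips. I'll regrip the knob, bring the lid about 13 mm back towards +y and let it swing in above the pegs.

{"method": "servo_tool", "body": {
  "motion": "0.0024 0.032 0 0;0 0.0319 -0.02 0;0 0 -0.045 0;0 0 -0.045 0;0 0 -0.04 0"
}}

```text
clock: 12.2
position: [485.9, -19.5, 94.9]
tcp_rot: [-0.002, 0.672, 0.741, -0.001]
wrist_force: [-0.7, 0.1, -0.4]
grip_width: 42.6
grip_force: 0.0
```

{"method": "servo_tool", "body": {
  "motion": "0 0 -0.02 0;0 0 -0.006 0;0 0 0 0;0 0 0 0"
}}

```text
clock: 12.53
position: [487.0, -20.7, 76.9]
tcp_rot: [-0.001, 0.672, 0.74, -0.001]
wrist_force: [0.2, 0.2, 0.1]
grip_width: 42.3
grip_force: 0.0
```

{"method": "servo_tool", "body": {
  "motion": "0 0 0 0;0 0 0 0;0 0 0 0;0 0 0 0;0 0 0 0",
  "jaw": 1,
  "force": 30
}}

```text
clock: 12.95
position: [488.5, -21.6, 78.3]
tcp_rot: [0.001, 0.673, 0.74, 0.0]
wrist_force: [0.1, -0.4, 1.7]
grip_width: 23.0
grip_force: 30.9
```

{"method": "servo_tool", "body": {
  "motion": "0 0 0 0;0 0 0.005 0;0 0 0.005 0;0 0 0.006 0;0 0 0 0"
}}

```text
clock: 13.37
position: [488.3, -21.7, 91.4]
tcp_rot: [0.0, 0.673, 0.74, 0.0]
wrist_force: [-0.3, -0.4, -2.6]
grip_width: 22.8
grip_force: 30.5
```

{"method": "servo_tool", "body": {
  "motion": "0 0.0075 0 0;0 0.0075 0 0;0 0 -0.004 0;0 0 -0.003 0;0 0 0 0"
}}

```text
clock: 13.78
position: [488.3, -9.5, 85.1]
tcp_rot: [0.0, 0.672, 0.74, 0.0]
wrist_force: [-0.5, 0.6, 2.8]
grip_width: 23.0
grip_force: 31.1
```

{"method": "servo_tool", "body": {
  "motion": "0 0 -0.0015 0;0 0 -0.0015 0;0 0 0 0;0 0 0 0"
}}

```text
clock: 14.12
position: [488.8, -10.3, 83.8]
tcp_rot: [0.001, 0.673, 0.74, 0.0]
wrist_force: [-4.6, -3.1, 11.7]
grip_width: 22.8
grip_force: 32.2
```

{"method": "servo_tool", "body": {
  "motion": "0 0.001 -0.0015 0;0 0 -0.0015 0;0 0 0 0;0 0 0 0"
}}

```text
clock: 14.45
position: [489.1, -10.5, 82.0]
tcp_rot: [0.002, 0.673, 0.74, -0.0]
wrist_force: [-6.6, -8.8, 15.0]
grip_width: 23.0
grip_force: 33.3
```

{"method": "servo_tool", "body": {
  "motion": "0 0 0 0;0 0 0 0;0 0 0 0;0 0 0 0;0 0 0 0",
  "jaw": 0
}}

```text
clock: 14.87
position: [487.6, -8.6, 79.5]
tcp_rot: [-0.0, 0.673, 0.74, -0.0]
wrist_force: [-0.6, 0.3, -0.3]
grip_width: 42.8
grip_force: 0.0
```

{"method": "servo_tool", "body": {
  "motion": "0 0 0 0;0 0 0.01 0;0 0 0.02 0;0 0 0.04 0;0 0 0.04 0"
}}

```text
clock: 15.28
position: [486.6, -8.6, 168.2]
tcp_rot: [-0.001, 0.673, 0.74, -0.001]
wrist_force: [1.0, -0.5, -0.2]
grip_width: 42.4
grip_force: 0.0
```

{"method": "servo_tool", "body": {
  "motion": "0 -0.04 0.03 0;0 -0.04 0.03 0;0 0 0 0;0 0 0 0"
}}

```text
clock: 15.62
position: [489.0, -74.3, 218.5]
tcp_rot: [0.002, 0.674, 0.739, 0.001]
wrist_force: [-0.3, 0.3, -1.1]
grip_width: 42.7
grip_force: 0.0
```

```bash
cat > fit.py <<'E'
from h import *
import h as H
from scipy.optimize import least_squares
im=snapshot('wrist');c=get_calibration('wrist');H.get_calibration=lambda n:c
ms=finder.masks_of('lid_center','wrist')
yaw=np.deg2rad(4.9);t=np.array([np.cos(yaw),np.sin(yaw),0]);h=np.array([-np.sin(yaw),np.cos(yaw),0]);z=np.array([0,0,1.])
S=np.array([484.5,3.5,75]);a=np.linspace(0,2*np.pi,90)
def circ(C,u,r): return np.array([proj('wrist',C+r*(np.cos(x)*t+np.sin(x)*u)) for x in a])
def ext(p):
    u=np.cos(p[3])*h+np.sin(p[3])*z;n=-np.sin(p[3])*h+np.cos(p[3])*z;C=S+p[0]*t+p[1]*h+p[2]*z
    A=np.vstack([circ(C+3*n,u,55),circ(C-3*n,u,55)]);B=circ(C+35*n,u,12);D=circ(C+3*n,u,12)
    return np.array([A[:,0].min(),A[:,0].max(),A[:,1].min(),A[:,1].max(),B[:,1].max(),D[:,1].min()])
p0=proj('wrist',S);m=min(ms,key=lambda m:np.hypot(*(m['pixel']-p0)))
M=m['pixels'];ys,xs=np.where(M);
g=cv2.cvtColor(im,cv2.COLOR_RGB2GRAY);x0=int(p0[0]);col=g[ys.min()+8:ys.max()-3,x0-2:x0+3].mean(1);k=np.where(col<70)[0]+ys.min()+8
obs=np.array([xs.min()-.5,xs.max()+.5,ys.min()-.5,ys.max()+.5,k.max()+.5,k.min()-.5]);print('obs',obs,m['conf'])
r=least_squares(lambda p:ext(p)-obs,[0,0,0,.6],loss='soft_l1');print(r.x,np.rad2deg(r.x[3]),r.fun)
print('expected seated',ext([0,0,0,np.pi/4]).round(1),'s,n off',(r.x[1]+r.x[2])/2**.5,(r.x[2]-r.x[1])/2**.5)
s=telemetry.get_state();print(s['clock'],s['position'],s['wrist_force'],s['grip_width'])
a=cv2.resize(im[20:220,160:360],(400,400),interpolation=cv2.INTER_CUBIC)
b=cv2.resize(snapshot('scene')[130:220,190:280],(400,400),interpolation=cv2.INTER_CUBIC)
cv2.imwrite('pics/laid2.png',np.hstack([a,b])[:,:,::-1])
E
python3 fit.py
```

```text
obs [205.5 322.5  46.5 147.5 133.5  95.5] 0.89
[ 2.16089906 -0.55672213 -1.87945431  0.57122895] 32.72900803902635 [ 0.15807932 -0.15960736  0.27840581  0.21958093  0.52014419 -3.05906817]
expected seated [202.9 320.7  51.3 140.  137.6  93.9] s,n off -1.722636883657214 -0.9353128899230729
15.7167 [487.49752307 -72.37689888 215.47567678] [-0.07561696  0.13849512 -0.30634152] 42.230012739152954
```

```bash
cat > fit2.py <<'E'
from h import *
import h as H
from scipy.optimize import minimize
yaw=np.deg2rad(4.9);t=np.array([np.cos(yaw),np.sin(yaw),0]);h=np.array([-np.sin(yaw),np.cos(yaw),0]);z=np.array([0,0,1.])
S=np.array([484.5,3.5,75]);a=np.linspace(0,2*np.pi,60)
cal={};M={};I={}
for cam in ('wrist','scene'):
    cal[cam]=get_calibration(cam);I[cam]=snapshot(cam)
    ms=finder.masks_of('lid_center',cam);p0=proj(cam,S)
    m=min(ms,key=lambda m:np.hypot(*(m['pixel']-p0)));M[cam]=m['pixels'].astype(np.uint8);print(cam,p0.round(),m['pixel'],M[cam].sum(),round(m['conf'],2))
H.get_calibration=lambda n:cal[n]
def render(cam,p,k=4):
    u=np.cos(p[3])*h+np.sin(p[3])*z;n=-np.sin(p[3])*h+np.cos(p[3])*z;C=S+p[0]*t+p[1]*h+p[2]*z
    out=np.zeros((384*k,512*k),np.uint8)
    for r,l,g in((55,-3,3),(12,3,35)):
        P=np.array([proj(cam,C+l_*n+r*(np.cos(x)*t+np.sin(x)*u)) for l_ in(l,g) for x in a])
        cv2.fillConvexPoly(out,cv2.convexHull((((P+.5)*k)-.5).round().astype(np.int32)),255)
    return cv2.resize(out,(512,384),interpolation=cv2.INTER_AREA)/255.
def cost(p,cams): return sum(np.abs(render(c,p)-M[c]).sum()/M[c].sum() for c in cams)
if __name__=='__main__':
  for cams in (('wrist','scene'),):
   for T in (30,35,40,45,50):
    r=minimize(lambda q:cost([*q,np.deg2rad(T)],cams),[0,0,0],method='Nelder-Mead',options=dict(initial_simplex=[[0,0,0],[4,0,0],[0,6,0],[0,0,6]],maxfev=120,xatol=.3))
    print(cams,T,r.x.round(1),round(r.fun,4),[round(cost([*r.x,np.deg2rad(T)],(c,)),4) for c in cams])
  g=cv2.cvtColor(I['wrist'],cv2.COLOR_RGB2GRAY)
  for x in (225,245,263,285,305): print(x,'top',g[40:66,x].tolist(),'bot',g[125:160,x].tolist())
E
python3 fit2.py
```

```text
wrist [264. 103.] [269.7, 99.3] 9360 0.86
scene [222. 175.] [220.6, 175.4] 547 0.71
('wrist', 'scene') 30 [ 2.9 -2.9  3.4] 0.1904 [np.float64(0.0599), np.float64(0.1305)]
('wrist', 'scene') 35 [ 3.  -2.6  4.1] 0.0918 [np.float64(0.0263), np.float64(0.0655)]
('wrist', 'scene') 40 [ 3.1 -1.7  5.2] 0.1526 [np.float64(0.0406), np.float64(0.1121)]
('wrist', 'scene') 45 [ 3.6 -1.3  5.3] 0.2955 [np.float64(0.0939), np.float64(0.2017)]
('wrist', 'scene') 50 [3.1 0.4 5.6] 0.4489 [np.float64(0.1518), np.float64(0.2971)]
225 top [39, 38, 38, 39, 38, 37, 38, 39, 38, 39, 37, 39, 38, 38, 39, 38, 39, 37, 37, 39, 38, 38, 40, 53, 88, 130] bot [182, 180, 181, 183, 183, 183, 182, 182, 182, 183, 188, 192, 195, 197, 201, 205, 205, 200, 198, 200, 205, 207, 206, 206, 206, 206, 206, 205, 205, 204, 199, 197, 197, 197, 196]
245 top [38, 38, 39, 38, 38, 38, 37, 38, 38, 39, 38, 37, 58, 110, 162, 183, 185, 180, 176, 174, 175, 176, 178, 181, 183, 183] bot [182, 181, 180, 180, 181, 182, 185, 185, 183, 184, 185, 186, 187, 185, 184, 183, 183, 184, 183, 182, 173, 151, 131, 137, 143, 144, 152, 177, 204, 213, 213, 213,
[... 194 characters left out ...]
58, 95, 136, 165, 176, 178, 178, 178, 180, 181, 182, 183, 175, 160, 166, 196, 210, 211, 209, 209, 209, 208, 208, 208]
285 top [38, 38, 39, 39, 36, 39, 38, 37, 39, 37, 41, 65, 113, 155, 172, 175, 176, 177, 177, 177, 177, 178, 178, 180, 182, 181] bot [172, 173, 174, 172, 170, 168, 166, 167, 169, 169, 171, 175, 178, 179, 179, 180, 181, 181, 181, 181, 179, 167, 141, 120, 138, 177, 197, 201, 201, 201, 201, 199, 200, 199, 199]
305 top [39, 37, 39, 38, 39, 38, 37, 37, 39, 38, 39, 37, 38, 39, 38, 38, 38, 37, 38, 40, 60, 94, 127, 153, 167, 175] bot [176, 178, 179, 178, 176, 176, 177, 179, 180, 180, 180, 175, 159, 124, 78, 42, 29, 33, 35, 37, 40, 39, 39, 39, 40, 39, 40, 39, 40, 38, 39, 39, 38, 40, 39]
```

Pose now is about 36° tilt, within ~6 mm of the seat. The foot is against the pegs but jammed there by friction, not flush. I'll press its lower face down gently, beside the knob, with the closed fingertips.

{"method": "servo_tool", "body": {
  "motion": "0.0198 0.0285 0 0;0.0198 0.0286 0 0;0 0 -0.04 0;0 0 -0.04 0;0 0 -0.04 0",
  "jaw": 1
}}

```text
clock: 16.38
position: [519.9, -26.0, 118.9]
tcp_rot: [0.0, 0.672, 0.741, 0.0]
wrist_force: [-0.1, 0.3, -0.3]
grip_width: 0.5
grip_force: 0.0
```

{"method": "servo_tool", "body": {
  "motion": "0 0 -0.03 0;0 0 -0.014 0;0 0 0 0;0 0 0 0"
}}

```text
clock: 16.72
position: [519.4, -26.9, 84.9]
tcp_rot: [-0.0, 0.673, 0.74, -0.0]
wrist_force: [-0.7, -0.4, 1.5]
grip_width: -0.3
grip_force: 0.0
```

{"method": "servo_tool", "body": {
  "motion": "0 0 -0.003 0;0 0 -0.003 0;0 0 -0.003 0;0 0 -0.003 0;0 0 0 0"
}}

```text
clock: 17.13
position: [519.6, -27.1, 75.2]
tcp_rot: [0.0, 0.673, 0.74, 0.0]
wrist_force: [-1.1, 0.5, 0.1]
grip_width: -0.0
grip_force: 0.0
```

{"method": "servo_tool", "body": {
  "motion": "0 0 -0.0025 0;0 0 -0.0025 0;0 0 -0.0025 0;0 0 -0.0025 0;0 0 0 0"
}}

```text
clock: 17.55
position: [519.1, -27.1, 66.5]
tcp_rot: [-0.0, 0.673, 0.74, -0.0]
wrist_force: [0.9, -0.2, -1.1]
grip_width: 0.1
grip_force: 0.0
```

{"method": "servo_tool", "body": {
  "motion": "0 0 -0.002 0;0 0 -0.002 0;0 0 0 0"
}}

```text
clock: 17.8
position: [519.5, -27.1, 63.8]
tcp_rot: [-0.0, 0.673, 0.74, -0.0]
wrist_force: [0.6, 0.9, 1.1]
grip_width: 0.3
grip_force: 0.0
```

{"method": "servo_tool", "body": {
  "motion": "0 0 -0.002 0;0 0 -0.002 0;0 0 0 0"
}}

```text
clock: 18.05
position: [519.9, -27.3, 61.0]
tcp_rot: [0.0, 0.673, 0.74, 0.0]
wrist_force: [0.4, -1.4, 2.1]
grip_width: -0.1
grip_force: 1.0
```

{"method": "servo_tool", "body": {
  "motion": "0 0 -0.002 0;0 0 -0.002 0;0 0 0 0"
}}

```text
clock: 18.3
position: [521.0, -28.4, 58.9]
tcp_rot: [0.002, 0.673, 0.74, 0.0]
wrist_force: [0.8, -5.3, 6.9]
grip_width: -0.1
grip_force: 1.0
```

{"method": "servo_tool", "body": {
  "motion": "0 0.001 -0.002 0;0 0 -0.002 0;0 0 0 0"
}}

```text
clock: 18.55
position: [522.7, -29.3, 57.4]
tcp_rot: [0.004, 0.673, 0.74, 0.0]
wrist_force: [0.1, -14.9, 12.8]
grip_width: 0.1
grip_force: 0.1
```

{"method": "servo_tool", "body": {
  "motion": "0 0 0.01 0;0 0 0.03 0;0 -0.02 0.045 0;-0.02 -0.03 0.04 0;-0.02 0 0.04 0"
}}

```text
clock: 18.97
position: [487.6, -67.8, 186.4]
tcp_rot: [0.0, 0.673, 0.74, -0.001]
wrist_force: [-0.1, 0.6, 0.7]
grip_width: -0.0
grip_force: 0.0
```

{"method": "servo_tool", "body": {
  "motion": "0 0 0.03 0;0 0 0 0;0 0 0 0",
  "jaw": -0.2
}}

```text
clock: 19.22
position: [489.1, -65.8, 211.2]
tcp_rot: [0.002, 0.673, 0.74, 0.001]
wrist_force: [-0.3, -0.1, -1.0]
grip_width: 35.9
grip_force: 0.0
```

```bash
sed -i 's/(30,35,40,45,50)/(32,36,40,44,48)/; /g=cv2.cvt/,$d' fit2.py; cat >> fit2.py <<'E'
  s=telemetry.get_state();print(s['clock'],s['position'],s['wrist_force'],s['grip_width'])
E
python3 fit2.py
```

```text
wrist [262. 110.] [264.4, 104.5] 8714 0.81
scene [222. 175.] [220.8, 174.0] 470 0.86
('wrist', 'scene') 32 [ 1.9 -3.6  1.3] 0.3591 [np.float64(0.1268), np.float64(0.2324)]
('wrist', 'scene') 36 [ 2.1 -2.5  0.6] 0.2423 [np.float64(0.0793), np.float64(0.1629)]
('wrist', 'scene') 40 [ 2.3 -2.   1.8] 0.1337 [np.float64(0.0423), np.float64(0.0914)]
('wrist', 'scene') 44 [ 2.7 -1.4  3.3] 0.1063 [np.float64(0.0251), np.float64(0.0813)]
('wrist', 'scene') 48 [ 2.6 -0.6  3.2] 0.2157 [np.float64(0.0681), np.float64(0.1476)]
19.4167 [487.23093976 -65.05914857 207.43388807] [ 0.10818842 -0.64922586 -0.86012581] 50.88643647046671
```

Flush now at about 43°, about 4 mm from its seat and let go. Next I'll turn the gripper a quarter turn and straddle the upper edge.

{"method": "servo_tool", "body": {
  "motion": "-0.0003 0.0084 0 -1;-0.0003 0.0084 0 -1;-0.0003 0.0084 0 -1;-0.0003 0.0084 0 -1;-0.0003 0.0084 0 -1"
}}

```text
clock: 19.83
position: [486.1, -31.3, 207.6]
tcp_rot: [-0.001, 0.836, 0.548, -0.001]
wrist_force: [-0.3, -1.0, -0.5]
grip_width: 51.2
grip_force: 0.0
```

{"method": "servo_tool", "body": {
  "motion": "-0.0003 0.0084 0 -1;-0.0003 0.0084 0 -1;-0.0003 0.0084 0 -1;-0.0003 0.0084 0 -1;-0.0003 0.0084 0 -1"
}}

```text
clock: 20.25
position: [484.9, 2.3, 207.6]
tcp_rot: [-0.001, 0.946, 0.325, -0.001]
wrist_force: [0.0, -0.8, -0.4]
grip_width: 51.2
grip_force: 0.0
```

{"method": "servo_tool", "body": {
  "motion": "-0.0003 0.0084 0 -1;0 0.0084 0 -1;0 0.0084 0 -1;0 0.0084 0 -1;0 0.0084 0 -1"
}}

```text
clock: 20.67
position: [484.6, 35.8, 207.6]
tcp_rot: [-0.0, 0.997, 0.081, -0.001]
wrist_force: [-0.8, -0.4, 0.2]
grip_width: 51.0
grip_force: 0.0
```

{"method": "servo_tool", "body": {
  "motion": "0 0 0 -0.8;0 0 0 0;0 0 0 0"
}}

```text
clock: 20.92
position: [484.8, 35.5, 208.0]
tcp_rot: [-0.0, 0.999, 0.044, -0.001]
wrist_force: [0.4, 0.1, -1.1]
grip_width: 51.4
grip_force: 0.0
```

```bash
python3 - <<'E'
from h import *
s=telemetry.get_state();q=s['tcp_rot'];print(s['clock'],s['position'],s['grip_width'],s['q'],'closing axis deg',np.rad2deg(2*np.arctan2(q[2],q[1]))-90)
E
```

```text
20.9167 [484.84758091  35.45748591 208.02740781] 51.41739774207402 [-3.24701671e-02 -1.68058208e-01  1.82534415e+00 -5.74632505e-05
  1.48658391e+00  1.44943672e+00] closing axis deg -84.90672973319006
```

{"method": "servo_tool", "body": {
  "motion": "0 0 -0.04 0;0 0 -0.04 0;0 0 -0.03 0;0 0 -0.012 0;0 0 -0.006 0"
}}

```text
clock: 21.33
position: [483.6, 35.2, 104.5]
tcp_rot: [-0.0, 0.999, 0.044, -0.002]
wrist_force: [-0.2, 0.1, 0.1]
grip_width: 51.5
grip_force: 0.0
```

{"method": "servo_tool", "body": {
  "motion": "0 0 -0.006 0;0 0 0 0;0 0 0 0"
}}

```text
clock: 21.58
position: [486.4, 35.2, 103.5]
tcp_rot: [0.0, 0.999, 0.043, 0.001]
wrist_force: [0.3, -0.1, 0.9]
grip_width: 51.2
grip_force: 0.0
```

{"method": "servo_tool", "body": {
  "motion": "0 0 0 0;0 0 0 0;0 0 0 0;0 0 0 0;0 0 0 0",
  "jaw": 1,
  "force": 20
}}

```text
clock: 22.0
position: [486.0, 35.5, 103.1]
tcp_rot: [-0.0, 0.999, 0.043, 0.001]
wrist_force: [-1.4, 2.5, 5.8]
grip_width: 14.7
grip_force: 18.1
```

{"method": "servo_tool", "body": {
  "motion": "0 0 0.003 0;0 0 0.004 0;0 0 0.006 0;0 0 0.008 0;0 0 0.01 0"
}}

```text
clock: 22.42
position: [485.0, 35.1, 127.0]
tcp_rot: [0.0, 0.999, 0.043, -0.001]
wrist_force: [0.9, -2.4, -1.8]
grip_width: 10.5
grip_force: 18.2
```

{"method": "servo_tool", "body": {
  "motion": "0 -0.004 0.012 0;0 -0.004 0.015 0;0 0 0.02 0;0 0 0 0;0 0 0 0"
}}

```text
clock: 22.83
position: [486.7, 28.8, 166.4]
tcp_rot: [-0.0, 0.999, 0.043, 0.002]
wrist_force: [-0.2, -0.3, 0.5]
grip_width: 6.6
grip_force: 21.5
```

{"method": "servo_tool", "body": {
  "motion": "0 0 0.02 0;0 0 0.03 0;0 0 0.03 0;0 0 0 0;0 0 0 0",
  "jaw": 1,
  "force": 50
}}

```text
clock: 23.25
position: [486.1, 29.1, 229.1]
tcp_rot: [-0.0, 0.999, 0.043, 0.001]
wrist_force: [-0.2, 0.4, -3.4]
grip_width: 4.0
grip_force: 49.8
```

```bash
cat > held.py <<'E'
from h import *
import h as H
from scipy.optimize import minimize
s=telemetry.get_state();T=s['position'];q=s['tcp_rot'];A=2*np.arctan2(q[2],q[1])-np.pi/2
print(s['clock'],T,s['grip_width'],s['grip_force'],s['wrist_force'],np.rad2deg(A))
hh=-np.array([np.cos(A),np.sin(A),0]);tt=np.array([hh[1],-hh[0],0]);z=np.array([0,0,1.])
cal={};M={}
for cam in ('scene','wrist'):
    cal[cam]=get_calibration(cam);snapshot(cam);p0=proj(cam,T-[0,0,35])
    for m in finder.masks_of('lid_center',cam):
        d=np.hypot(*(m['pixel']-p0));ys,xs=np.where(m['pixels']);print(cam,p0.round(),np.round(m['pixel']),round(m['conf'],2),len(xs),[xs.min(),xs.max(),ys.min(),ys.max()])
        if cam not in M and d<45: M[cam]=m['pixels'].astype(np.uint8)
H.get_calibration=lambda n:cal[n]
a=np.linspace(0,2*np.pi,60)
def render(cam,p,k=4):
    # p: t offset, drop of lid centre below TCP, lean
    n=-np.cos(p[2])*hh+np.sin(p[2])*z;u=np.sin(p[2])*hh+np.cos(p[2])*z;C=T+p[0]*tt-p[1]*u
    out=np.zeros((384*k,512*k),np.uint8)
    for r,l,g in((55,-3,3),(12,3,35)):
        P=np.array([proj(cam,C+l_*n+r*(np.cos(x)*tt+np.sin(x)*u)) for l_ in(l,g) for x in a])
        cv2.fillConvexPoly(out,cv2.convexHull((((P+.5)*k)-.5).round().astype(np.int32)),255)
    return cv2.resize(out,(512,384),interpolation=cv2.INTER_AREA)/255.
for cams in [[c] for c in M]+[list(M)]:
    f=lambda p:sum(np.abs(render(c,p)-M[c]).sum()/M[c].sum() for c in cams)
    r=minimize(f,[0,38,0],method='Nelder-Mead',options=dict(initial_simplex=[[0,38,0],[6,38,0],[0,48,0],[0,38,.2]],maxfev=150));print(cams,r.x.round(2),r.fun)
E
python3 held.py
```

```text
23.25 [486.12500073  29.07957903 229.0701019 ] 4.001127530665938 49.83133274312422 [-0.21747614  0.3706902  -3.43342129] -85.07238636237969
scene [226. 152.] [304. 166.] 0.9 632 [np.int64(289), np.int64(320), np.int64(154), np.int64(178)]
scene [226. 152.] [415. 225.] 0.9 899 [np.int64(398), np.int64(434), np.int64(212), np.int64(242)]
scene [226. 152.] [224. 154.] 0.83 323 [np.int64(214), np.int64(232), np.int64(139), np.int64(172)]
scene [226. 152.] [220. 188.] 0.34 886 [np.int64(199), np.int64(238), np.int64(166), np.int64(202)]
wrist [260. 218.] [269. 212.] 0.86 3697 [np.int64(252), np.int64(317), np.int64(132), np.int64(296)]
['scene'] [-17.26  70.33   0.14] 0.21388939476719482
['wrist'] [-2.520e+00  4.971e+01  4.000e-02] 0.17723114130694204
['scene', 'wrist'] [-1.8  48.36  0.05] 0.5114912064776418
```

{"method": "servo_tool", "body": {
  "motion": "0 -0.01 0.025 -0.86;0 -0.02 0.025 -0.85;-0.001 -0.04 0 0;-0.001 -0.045 0 0;-0.001 -0.045 0 0"
}}

```text
clock: 23.87
position: [482.6, -99.9, 267.6]
tcp_rot: [-0.0, 0.999, -0.042, -0.0]
wrist_force: [1.0, 0.4, -1.9]
grip_width: 4.1
grip_force: 49.8
```

{"method": "servo_tool", "body": {
  "motion": "-0.001 -0.045 0 0;-0.001 -0.045 0 0;-0.001 -0.045 0 0;-0.001 -0.045 0 0;-0.001 -0.045 0 0"
}}

```text
clock: 24.28
position: [478.2, -280.5, 266.8]
tcp_rot: [-0.001, 0.999, -0.043, -0.001]
wrist_force: [1.7, -0.3, -2.8]
grip_width: 4.3
grip_force: 49.9
```

{"method": "servo_tool", "body": {
  "motion": "-0.001 -0.04 0 0;0 -0.032 0 0;0 0 0 0;0 0 0 0;0 0 0 0"
}}

```text
clock: 24.7
position: [477.8, -336.2, 267.0]
tcp_rot: [-0.001, 0.999, -0.043, -0.001]
wrist_force: [-0.0, 0.9, -2.2]
grip_width: 4.1
grip_force: 49.9
```

```bash
python3 held.py; python3 - <<'E'
from h import *
im=snapshot('wrist');g=cv2.cvtColor(im,cv2.COLOR_RGB2GRAY);ms=finder.masks_of('lid_center','wrist')
s=telemetry.get_state();T=s['position'];t=np.array([.9964,-.0855,0]);h=np.array([.0855,.9964,0]);z=np.array([0,0,1.])
for m in ms[:2]:
  M=m['pixels'];ys,xs=np.where(M)
  print(round(m['conf'],2),[(int(y),int(np.where(M[y])[0].min()),int(np.where(M[y])[0].max())) for y in range(ys.min(),ys.max()+1,14)])
for d in(40,49):
  C=T-d*z; print(d,'bottom',[proj('wrist',C+f*h-55*z).round(1).tolist() for f in(-3,3)],'ends',[proj('wrist',C+e*t+f*h).round(1).tolist() for e in(-55,55) for f in (-3,3)],'knob',proj('wrist',C-35*h).round(1))
E
```

```text
24.7 [ 477.79323268 -336.15500197  266.95901454] 4.066931402859214 49.862355274346406 [-0.01872556  0.90133636 -2.19181718] -94.90479329472615
scene [115. 110.] [306. 165.] 0.92 656 [np.int64(289), np.int64(320), np.int64(153), np.int64(178)]
scene [115. 110.] [305. 269.] 0.77 1137 [np.int64(286), np.int64(324), np.int64(253), np.int64(288)]
scene [115. 110.] [117. 110.] 0.75 658 [np.int64(103), np.int64(128), np.int64(95), np.int64(129)]
scene [115. 110.] [414. 226.] 0.62 897 [np.int64(398), np.int64(434), np.int64(212), np.int64(242)]
wrist [261. 219.] [ 12. 272.] 0.98 947 [np.int64(0), np.int64(29), np.int64(249), np.int64(293)]
wrist [261. 219.] [269. 212.] 0.93 3489 [np.int64(253), np.int64(316), np.int64(132), np.int64(294)]
['scene'] [-4.4  51.1   0.12] 0.0925561714047321
['wrist'] [-1.230e+00  4.739e+01  2.000e-02] 0.19502975738876807
['scene', 'wrist'] [-1.040e+00  4.718e+01  3.000e-02] 0.3571781053822772
0.7 [(132, 260, 267), (146, 257, 267), (160, 255, 269), (174, 255, 269), (188, 254, 268), (202, 253, 314), (216, 253, 315), (230, 255, 313), (244, 255, 262), (258, 255, 262), (272, 255, 262), (286, 254, 263)]
0.68 [(249, 0, 4), (263, 0, 21), (277, 0, 28), (291, 11, 26)]
40 bottom [[263.1, 192.4], [255.8, 192.3]] ends [[263.6, 286.1], [255.3, 286.1], [265.1, 130.5], [255.2, 130.5]] knob [312.9 215.6]
49 bottom [[262.9, 189.5], [255.9, 189.4]] ends [[263.4, 279.5], [255.4, 279.5], [264.8, 129.5], [255.4, 129.4]] knob [310.6 211. ]
```

The lid hangs upright and centred in the pads. Lower it into the slot, watching the force.

{"method": "servo_tool", "body": {
  "motion": "0 0 -0.03 0;0 0 -0.04 0;0 0 -0.03 0;0 0 -0.01 0;0 0 0 0"
}}

```text
clock: 25.42
position: [476.9, -335.1, 177.6]
tcp_rot: [-0.002, 0.999, -0.042, -0.002]
wrist_force: [0.1, 0.5, -1.8]
grip_width: 4.0
grip_force: 49.8
```

{"method": "servo_tool", "body": {
  "motion": "0 0 -0.005 0;0 0 -0.005 0;0 0 -0.005 0;0 0 -0.005 0;0 0 0 0"
}}

```text
clock: 25.83
position: [478.2, -336.7, 164.3]
tcp_rot: [-0.0, 0.999, -0.043, -0.0]
wrist_force: [0.2, 0.4, -3.3]
grip_width: 4.2
grip_force: 49.8
```

{"method": "servo_tool", "body": {
  "motion": "0 0 -0.004 0;0 0 -0.004 0;0 0 -0.004 0;0 0 0 0"
}}

```text
clock: 26.17
position: [478.1, -336.6, 154.3]
tcp_rot: [-0.0, 0.999, -0.043, -0.0]
wrist_force: [0.6, -0.1, -2.6]
grip_width: 4.2
grip_force: 49.9
```

{"method": "servo_tool", "body": {
  "motion": "0 0 -0.004 0;0 0 -0.004 0;0 0 -0.004 0;0 0 0 0"
}}

```text
clock: 26.5
position: [477.7, -336.3, 144.1]
tcp_rot: [-0.001, 0.999, -0.043, -0.001]
wrist_force: [-0.2, -0.1, -2.9]
grip_width: 3.8
grip_force: 49.9
```

{"method": "servo_tool", "body": {
  "motion": "0 0 -0.004 0;0 0 -0.004 0;0 0 -0.004 0;0 0 0 0"
}}

```text
clock: 26.83
position: [477.8, -336.4, 134.7]
tcp_rot: [-0.0, 0.999, -0.043, -0.0]
wrist_force: [0.3, 0.5, -2.0]
grip_width: 3.9
grip_force: 49.9
```

{"method": "servo_tool", "body": {
  "motion": "0 0 -0.004 0;0 0 -0.004 0;0 0 0 0"
}}

```text
clock: 27.08
position: [477.9, -336.4, 128.4]
tcp_rot: [-0.0, 0.999, -0.043, -0.0]
wrist_force: [0.5, 0.3, -2.2]
grip_width: 4.1
grip_force: 49.9
```

{"method": "servo_tool", "body": {
  "motion": "0 0 -0.003 0;0 0 -0.003 0;0 0 0 0"
}}

```text
clock: 27.33
position: [478.4, -336.8, 124.5]
tcp_rot: [0.0, 0.999, -0.043, 0.0]
wrist_force: [-0.0, -0.1, 0.0]
grip_width: 3.9
grip_force: 50.1
```

{"method": "servo_tool", "body": {
  "motion": "0 0 -0.003 0;0 0 0 0;0 0 0 0"
}}

```text
clock: 27.58
position: [479.0, -337.6, 124.1]
tcp_rot: [0.001, 0.999, -0.043, 0.001]
wrist_force: [-2.7, 0.8, 8.7]
grip_width: 3.9
grip_force: 51.3
```

Contact at TCP z≈124.5, which matches the lid seated on the blocks (drop ≈47 mm). Release gently and retreat upward.

{"method": "servo_tool", "body": {
  "motion": "0 0 0.002 0;0 0 0 0"
}}

```text
clock: 27.75
position: [478.5, -337.0, 124.4]
tcp_rot: [0.0, 0.999, -0.043, 0.0]
wrist_force: [-1.8, 1.0, 2.5]
grip_width: 4.1
grip_force: 50.6
```

{"method": "servo_tool", "body": {
  "motion": "0 0 0 0;0 0 0 0;0 0 0 0;0 0 0 0;0 0 0 0",
  "jaw": 0.3
}}

```text
clock: 28.17
position: [478.2, -336.7, 123.5]
tcp_rot: [-0.0, 0.999, -0.043, -0.0]
wrist_force: [-0.0, -0.8, 0.5]
grip_width: 29.9
grip_force: 0.0
```

{"method": "servo_tool", "body": {
  "motion": "0 0 0.01 0;0 0 0.02 0;0 0 0.04 0;0 0 0.04 0;0 0 0.04 0"
}}

```text
clock: 28.58
position: [477.9, -336.5, 245.3]
tcp_rot: [-0.0, 0.999, -0.043, -0.0]
wrist_force: [0.7, -0.1, 0.1]
grip_width: 30.2
grip_force: 0.0
```

{"method": "servo_tool", "body": {
  "motion": "-0.04 0 0 0;-0.04 0 0 0;0 0 0 0;0 0 0 0"
}}

```text
clock: 28.92
position: [413.2, -336.9, 244.5]
tcp_rot: [0.0, 0.999, -0.043, 0.0]
wrist_force: [0.2, 0.1, 0.2]
grip_width: 29.6
grip_force: 0.0
```

```bash
python3 - <<'E'
from h import *
s=telemetry.get_state();print(s['clock'],s['position'],s['wrist_force'],s['grip_force'])
C=np.array([477,-336.3,78]);t=np.array([.9964,-.0855,0]);h=np.array([.0855,.9964,0]);z=np.array([0,0,1.]);a=np.linspace(0,2*np.pi,60)
for cam in('wrist','scene','top'):
  snapshot(cam)
  def ext(D):
    P=np.array([proj(cam,D+l*h+55*(np.cos(x)*t+np.sin(x)*z)) for l in(-3,3) for x in a]+[proj(cam,D-l*h+12*(np.cos(x)*t+np.sin(x)*z)) for l in(3,35) for x in a]);return np.r_[P.min(0),P.max(0)].round(1)
  print(cam,'seat x0 y0 x1 y1',ext(C),'other',ext(C+76*h))
  for q in ('lid_center','tin','rack')[:3]:
    for m in finder.masks_of(q,cam)[:5]:
      ys,xs=np.where(m['pixels']);print('  ',q,round(m['conf'],2),np.round(m['pixel']),[int(v) for v in(xs.min(),ys.min(),xs.max(),ys.max())])
print('tin', proj('top',np.array([505.3,255.9,80])))
E
```

```text
28.9167 [ 413.24429544 -336.89513835  244.51181717] [0.21513925 0.12760695 0.15725576] 0.0
wrist seat x0 y0 x1 y1 [248.7  61.2 288.6 167.8] other [161.9  63.9 215.3 168.3]
   lid_center 0.72 [267. 113.] [255, 62, 294, 165]
   tin 0.27 [213. 115.] [149, 64, 285, 167]
   rack 0.94 [212. 116.] [148, 63, 285, 167]
   rack 0.56 [ 43. 139.] [0, 102, 80, 175]
scene seat x0 y0 x1 y1 [117.5 128.9 141.6 161. ] other [136.6 136.  159.8 168.5]
   lid_center 0.93 [306. 164.] [290, 154, 320, 177]
   lid_center 0.89 [305. 269.] [286, 253, 324, 288]
   lid_center 0.87 [127. 141.] [116, 129, 140, 159]
   lid_center 0.73 [414. 224.] [398, 212, 434, 242]
   lid_center 0.53 [251. 273.] [235, 253, 268, 291]
   tin 0.73 [296. 213.] [276, 187, 317, 234]
   tin 0.26 [147. 164.] [119, 136, 171, 181]
   rack 0.6 [144. 162.] [118, 136, 171, 182]
   rack 0.27 [218. 185.] [199, 166, 237, 201]
top seat x0 y0 x1 y1 [388.1 181.2 406.8 215.8] other [365.1 178.9 382.9 213.5]
   lid_center 0.94 [ 99. 218.] [82, 203, 115, 235]
   lid_center 0.88 [218. 259.] [201, 238, 234, 272]
   lid_center 0.57 [184. 145.] [169, 126, 201, 158]
   tin 0.68 [292. 199.] [274, 183, 308, 212]
   rack 0.58 [369. 198.] [353, 181, 390, 216]
tin [208.19465326 187.77231664]
```

The lid's outline in the wrist and scene views matches the seat within a few mm (a slight lean). The tin is in place and the arm is clear, so I'm handing in.

```bash
python3 -c "
from cell import job
print(job.hand_in())"
```

```text
the job is handed in; nothing more can be done
None
```

The lid was laid on the sloping rest (second placing, then pressed flush) and now stands on edge in the free rack slot, tin open in place; the job is handed in, and no verdict came back.

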